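Clear the bench after the extraction run

TASK

The extraction run is finished, so put the bench straight: stand the two reagent bottles in the blue rack, one to a bay, the two screw-lidded sample pots in the yellow rack, one to a hole, and the aluminium tube block flat with its wells up in the steel tray. Keep the bottles and pots upright, set everything down rather than dropping it, and leave the tip box and the timer where they are.

Things in the scene. Friction and masses are not known exactly. Their poses are not given: they have to be found in the camera images.
- amber_bottle: a 60 ml reagent bottle, brown amber with a white paper band and a black cap; round body 44 mm diameter up to 46 mm, shoulder narrowing to a 33 mm diameter screw cap from 56 to 76 mm (total height 76 mm); about 85 g. Loose. Origin: centre of the underside, z up its axis. Grips well on the body with the pads centred about 44 mm up.
- white_bottle: a 60 ml reagent bottle, white with a white paper band and a blue cap; round body 44 mm diameter up to 46 mm, shoulder narrowing to a 33 mm diameter screw cap from 56 to 76 mm (total height 76 mm); about 85 g. Loose. Origin: centre of the underside, z up its axis. Grips well on the body with the pads centred about 44 mm up.
- red_pot: a 60 ml sample pot, squat white body 42 to 46 mm in diameter with a red ribbed screw lid 52 mm in diameter from 44 to 60 mm (total height 60 mm); about 70 g. Loose. Origin: centre of the underside, z up its axis. Grips well across the lid with the pads centred about 48 mm up.
- green_pot: a 60 ml sample pot, squat white body 42 to 46 mm in diameter with a green ribbed screw lid 52 mm in diameter from 44 to 60 mm (total height 60 mm); about 70 g. Loose. Origin: centre of the underside, z up its axis. Grips well across the lid with the pads centred about 48 mm up.
- tube_block: a bare aluminium tube block, 36 x 96 x 44 mm (its x, y, z), with ten 11 mm wells in its top (two rows of five along y); about 320 g. Loose, standing wells up. Origin: centre of the underside, z up. Grips well across its 36 mm width with the pads centred about 37 mm up, the fingers then being above the steel tray's rim when it is set down.
- blue_rack: the blue plastic reagent rack, fixed: an open box 78 x 150 x 26 mm (its x, y, z) with one dividing wall across the middle making two bays side by side along y. Bay centres at x = 0, y = -36.5 mm and +36.5 mm; each bay is 70 x 69 mm inside; walls 4 mm thick, floor top 4 mm above the origin, wall tops at 26 mm; an 8 mm carrying lip at each end. Origin: centre of the underside, on the bench.
- yellow_rack: the yellow plastic pot rack, fixed, 88 x 156 x 26 mm (its x, y, z): a black base plate with a yellow 6 mm deck above it that has two round holes 63 mm in diameter, centred at x = 0, y = -37 mm and +37 mm. A pot goes through a hole and stands on the base plate, whose top is 5 mm above the origin; the deck's top is at 26 mm. Origin: centre of the underside, on the bench.
- steel_tray: the shallow stainless steel tray, fixed, 118 x 150 mm outside (its x, y), floor top 2 mm above the origin, walls 2 mm thick with a rolled rim 5 mm thick whose top is at 17.5 mm. One compartment, 114 x 146 mm inside. Origin: centre of the underside, on the bench.
- tip_box: bystander: a closed box of pipette tips, 122 x 83 x 52 mm (its x, y, z), grey base and clear lid with orange tips inside; loose, about 200 g. Origin: centre of the underside.
- timer: bystander: a flat white bench timer, 64 x 64 x 18 mm, dark display and three round keys; loose, about 90 g. Origin: centre of the underside.

How it is judged:
At the end, for the whole second after the job is handed in: The bottles stand on the floor of the blue rack, one per bay, and the pots on the base plate of the yellow rack, one per hole (either way round), upright within 7 degrees; the block lies on the tray floor, wells up, within 4.5 degrees. All within 6 mm of their floor and at rest (20 mm/s, 0.2 rad/s) (x of amber_bottle in the frame of blue_rack between -0.035 and 0.035 m and y of amber_bottle in the frame of blue_rack between -0.07 and 0.07 m and z of amber_bottle in the frame of blue_rack between 0.001 and 0.01 m and angle between each of amber_bottle, white_bottle, red_pot, green_pot's own z axis and vertical below 0.12 rad and linear speed of each of amber_bottle, white_bottle, red_pot, green_pot, tube_block below 0.02 m/s and angular speed of each of amber_bottle, white_bottle, red_pot, green_pot, tube_block below 0.2 rad/s and x of white_bottle in the frame of blue_rack between -0.035 and 0.035 m and y of white_bottle in the frame of blue_rack between -0.07 and 0.07 m and z of white_bottle in the frame of blue_rack between 0.001 and 0.01 m and x of red_pot in the frame of yellow_rack between -0.04 and 0.04 m and y of red_pot in the frame of yellow_rack between -0.07 and 0.07 m and z of red_pot in the frame of yellow_rack between 0.002 and 0.011 m and x of green_pot in the frame of yellow_rack between -0.04 and 0.04 m and y of green_pot in the frame of yellow_rack between -0.07 and 0.07 m and z of green_pot in the frame of yellow_rack between 0.002 and 0.011 m and x of tube_block in the frame of steel_tray between -0.057 and 0.057 m and y of tube_block in the frame of steel_tray between -0.073 and 0.073 m and z of tube_block in the frame of steel_tray between 0 and 0.008 m and angle between tube_block's own z axis and vertical below 0.08 rad); the robot touches nothing.
It fails at once if a reagent bottle or sample pot is tipped (over 35 degrees) (angle between any of amber_bottle, white_bottle, red_pot, green_pot's own z axis and vertical above 0.61 rad).
It fails at once if one of the five things is dropped: out of the fingers it moves faster than 0.7 m/s, as after a fall of 25 mm ((linear speed of amber_bottle above 0.7 m/s and contact force between amber_bottle and the fingers below 0.05 N) or (linear speed of white_bottle above 0.7 m/s and contact force between white_bottle and the fingers below 0.05 N) or (linear speed of red_pot above 0.7 m/s and contact force between red_pot and the fingers below 0.05 N) or (linear speed of green_pot above 0.7 m/s and contact force between green_pot and the fingers below 0.05 N) or (linear speed of tube_block above 0.7 m/s and contact force between tube_block and the fingers below 0.05 N)).
It fails at once if the tip box or the timer is shifted by more than 15 mm (distance of any of tip_box, timer from where it was at the start of the episode above 0.015 m).
It also fails if it takes over 120 s, if anything falls off the work surface, if the arm or the gripper's body presses on something with over 40 N, if the wrist force passes 120 N, or if a joint passes its speed limit or range.

ROBOT

A 6-joint arm with a two-finger parallel gripper is mounted at the origin on the work surface. World frame = base frame: x ahead of the robot, y to its left, z up, the work surface at z = 0. Lengths are in m, angles in rad, forces in N, time in s.
With the tool pointing down it reaches from about 0.275 to 0.85 m from the base axis. Payload 5.2 kg.
Tool frame: the origin (TCP) lies where the fingers leave the gripper's body, on its centre line; the fingertips stand 73 mm ahead of it and the grasp point (between the pads) lies 54 mm ahead of it; z points along the fingers, y is the line along which they close (so a half turn about z gives the same grasp; the last joint's range is limited). The gripper opens to 85 mm and grips with 20 to 120 N. Pads are 22 mm wide; open, the fingers measure 114 mm over their backs; the gripper's body (76 mm by 85 mm) begins 54 mm behind the grasp point. The pads swing forward as they close: fully open they stand 13 mm farther back than shut.
Start: joints at [1.033, 0.259, 1.535, -0, 1.348, -0.203], TCP at [0.181, 0.519, 0.304] pointing down, gripper open.
Joint ranges: [-3.14, 3.14], [-0.91, 2.08], [0.19, 2.58], [-1.22, 4.36], [0.22, 2.71], [-3.12, 3.12]. Speed limits (rad/s): [2.57, 2.57, 3.14, 3.14, 3.14, 3.14].

INTERFACE

Orientations are given as a rotation vector (axis times angle).
In Python, from station import env, optics, finish_job gives the robot as it stands.
- The arm moves only by the tool arm_command, never from a script. Its argument "plan" is a list of rows, each an object with "slide": the shift along the tool's x, y, z normalised to -1 to 1, where 1 is 0.15 m, a list of three; "rotation": the turn, a rotation vector about the tool's x, y, z normalised to -1 to 1, where 1 is 90 degrees, a list of three. In form: [{"slide": [x, y, z], "rotation": [rx, ry, rz]}, ...]. A call has 1 to 20 rows; each row is the pose to reach, as a shift and turn from the pose commanded when the call began, along the tool's axes at that moment; what a row does not reach only later rows make up. A row lasts 1/10 s, in which the tool goes at most 50 mm and 8.59 degrees, less where a joint would pass 70% of its speed; a pose out of reach is approached as far as the arm can. A call with a number of a shift or a turn outside -1 to 1 is refused whole. A call with a gripper value outside its range is refused whole. "jaw" is the opening, from 0 (shut) to 1 (fully open), set as the call begins (left out, the last holds). The fingers move at their own pace and stop on an object; "newtons" is the grip in N (left out, the last holds). Time passes only in rows, so rows that repeat a pose let the fingers close. It gives the time, the measured TCP pose, the force, the opening and the grip force at its end, in the units of the state.
- env.get_obs(): the state, without advancing time (a new reading comes with each control period).
- optics.grab_frame(name): name is "scene" or "top"; returns the picture (480x640x3 uint8, red, green, blue); there is no depth.
- optics.camera_info(name): a dict with "camera_matrix" (3x3 intrinsics, pixels), "k1" (the pictures are not rectified: a ray, as slopes to the right and down, at radius r is drawn at 1 + k1 r^2 times it, then the intrinsics apply), "camera_from_world" (4x4, takes a point from world to camera coordinates). Camera axes: x right, y up, looking along -z (the intrinsics and any distortion apply to the point x, -y, -z); pixel columns grow to the right and rows downward; lengths in m; the calibration is good to about 2 mm. A picture is of the moment at which its call begins. camera_info takes no time and is no camera call.
- finish_job(): hands the job in; it is judged then, once.
The state is a dict: "t": time; "joint_pos": joint angles; "qd": joint speeds; "joint_efforts": joint torques, N m; "tool_pos": TCP position; "ee_rot": TCP orientation; "force": force on the tool from outside, world axes, zero at the start; "wrist_torque": the same for the moment, N m; "gripper_width": finger opening in m; "gripper_force": force on a finger pad.
Only numpy, scipy, OpenCV 4.12 (cv2) and the standard library are available. Lean on these libraries where they do the work, as an engineer would, in place of code of your own. Each camera call takes 0.05 s, during which the arm holds its last target. There are 200 camera calls.

## Working session

There is one attempt and no reset: what is moved stays moved. The work goes in short steps, Python scripts to look and compute and a tool call to move; the robot and the scene stay as the last step left them, time stands still between calls to the robot, and variables do not carry over. Pictures are saved under pics/ and viewed, at most 14 in all, crops included, and the job is handed in when it is done.

Besides the shell and the picture viewer there is one more tool, called as name(argument=value, ...) on one line, values as JSON. arm_command: Moves the arm, as the interface text tells. Scaled input: -1 to 1 covers 0.15 m each way for a shift and 90 degrees each way for a turn. Its arguments: {"type":"object","properties":{"plan":{"type":"array","items":{"type":"object","properties":{"slide":{"type":"array","items":{"type":"number"}},"rotation":{"type":"array","items":{"type":"number"}}}}},"jaw":{"type":"number"},"newtons":{"type":"number"}},"required":["plan"]}

```bash
mkdir -p pics; ls
python3 - <<'E'
from station import env, optics
import cv2
for n in("scene","top"):
    cv2.imwrite(f"pics/{n}0.png",optics.grab_frame(n)[:,:,::-1]); i=optics.camera_info(n); print(n,i)
o=env.get_obs(); print(o)
E
```

```text
pics
scene {'camera_matrix': array([[478.52416007,   0.        , 314.24595691],
       [  0.        , 478.52416007, 242.22011294],
       [  0.        ,   0.        ,   1.        ]]), 'k1': -0.02676830044077492, 'camera_from_world': array([[ 0.83278877,  0.5534187 ,  0.01380639, -0.44669683],
       [-0.44077769,  0.6477843 ,  0.62136184,  0.21326882],
       [ 0.33492969, -0.52354871,  0.7834021 , -1.38029745],
       [ 0.        ,  0.        ,  0.        ,  1.        ]])}
top {'camera_matrix': array([[448.77342777,   0.        , 314.04011567],
       [  0.        , 448.77342777, 237.46572972],
       [  0.        ,   0.        ,   1.        ]]), 'k1': -0.03052800060086529, 'camera_from_world': array([[-1.69192708e-02, -9.99849927e-01, -3.72312848e-03,
        -7.02942601e-03],
       [ 9.81608631e-01, -1.73185321e-02,  1.90117238e-01,
        -5.68938876e-01],
       [-1.90153186e-01, -4.38010025e-04,  9.81754335e-01,
        -8.37004602e-01],
       [ 0.00000000e+00,  0.00000000e+00,  0.00000000e+00,
         1.00000000e+00]])}
{'t': 0.1, 'joint_pos': array([ 1.03320373e+00,  2.59253454e-01,  1.53600521e+00,  1.65914899e-05,
        1.34799769e+00, -2.02794742e-01]), 'qd': array([-4.61221567e-04, -4.98409796e-03, -3.82715899e-03,  1.16403626e-04,
        3.71964130e-05, -1.06910642e-03]), 'joint_efforts': array([ 2.18220950e-03, -4.46973395e+01, -2.91251010e+01, -4.08193664e-04,
        6.19644808e-03,  2.98199780e-05]), 'tool_pos': array([0.18049583, 0.51914881, 0.30315403]), 'ee_rot': array([-5.23349262e-01, -3.09706760e+00,  2.42663522e-03]), 'force': array([-0.0062019 , -0.53850539,  0.0273128 ]), 'wrist_torque': array([-0.0019654 ,  0.02241558, -0.03604737]), 'gripper_force': 0.0, 'gripper_width': 0.08560603160621867}
```

View pics/top0.png

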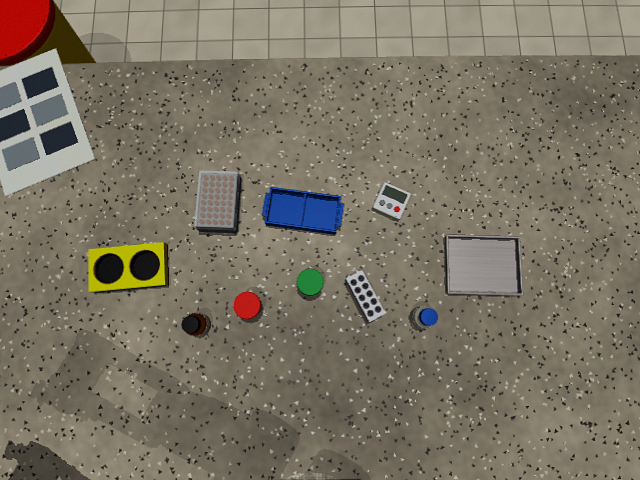

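View pics/scene0.png

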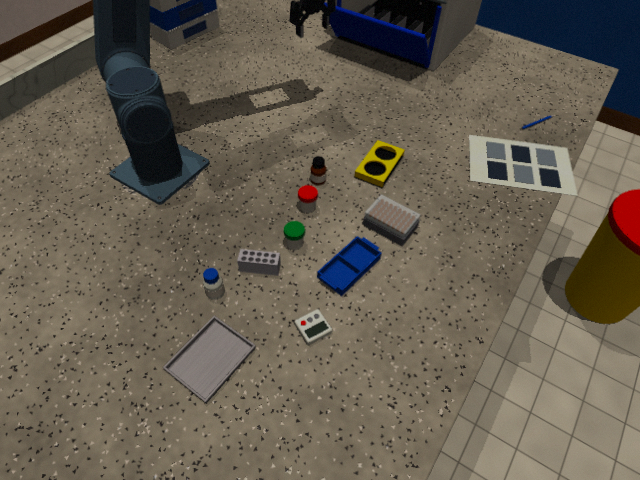

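The top view shows all the items: amber bottle at (195,324), red pot (247,305), green pot (310,282), block (365,296) and white bottle (427,317). The yellow rack is at (128,267), the blue rack at (303,211), the tray at (484,265), the tip box at (218,201) and the timer at (392,201). The scene view agrees with this.

```bash
cat > h.py <<'E'
import numpy as np, cv2
from station import env, optics
from scipy.spatial.transform import Rotation as R
def ray(name,px):
    i=optics.camera_info(name); K=i["camera_matrix"]; M=i["camera_from_world"]
    d=np.array([i["k1"],0,0,0,0.])
    u=cv2.undistortPoints(np.array(px,float).reshape(-1,1,2),K,d).reshape(-1,2)
    dc=np.c_[u[:,0],-u[:,1],-np.ones(len(u))]
    return -M[:3,:3].T@M[:3,3], dc@M[:3,:3]
def on(name,px,z):
    c,d=ray(name,px); return c+d*((z-c[2])/d[:,2])[:,None]
def blobs(img,lo,hi,amin=60,roi=None):
    m=cv2.inRange(cv2.cvtColor(img,cv2.COLOR_RGB2HSV),np.array(lo),np.array(hi))
    if roi: 
        k=np.zeros_like(m); x0,y0,x1,y1=roi; k[y0:y1,x0:x1]=1; m*=k
    m=cv2.morphologyEx(m,cv2.MORPH_CLOSE,np.ones((3,3)))
    return sorted([c for c in cv2.findContours(m,cv2.RETR_EXTERNAL,cv2.CHAIN_APPROX_NONE)[0] if cv2.contourArea(c)>amin],key=cv2.contourArea)[::-1]
def cen(c):
    m=cv2.moments(c); return [m["m10"]/m["m00"],m["m01"]/m["m00"]]
def rect(name,c,z):
    p=on(name,c.reshape(-1,2),z)[:,:2]
    (x,y),(a,b),t=cv2.minAreaRect((p*1000).astype(np.float32))
    if a>b: a,b,t=b,a,t+90
    return round(x),round(y),round(a),round(b),"long axis deg",round((t+90)%180,1)
def move(x,y,z,yaw=None):
    """numbers in tool axes to a TCP target, tool down; yaw = direction of closing line, deg"""
    o=env.get_obs(); T=R.from_rotvec(o["ee_rot"]); return T.inv().apply(np.array([x,y,z])-o["tool_pos"])/.15
E
python3 - <<'E'
from h import *
t=optics.grab_frame("top"); s=optics.grab_frame("scene")
for nm,lo,hi,rt,rs,z in [("red",(0,150,80),(6,255,255),(220,280,280,330),(290,170,325,220),.052),("green",(45,100,40),(80,255,255),(290,260,330,300),(275,215,315,250),.052),
  ("whiteb",(100,120,60),(130,255,255),(405,300,445,335),(195,260,225,285),.066),
  ("amber",(0,0,0),(180,255,45),(175,305,203,340),(305,150,335,170),.066)]:
    a=blobs(t,lo,hi,20,rt)[0]; b=blobs(s,lo,hi,20,rs)
    pa,pb=on("top",[cen(a)],z)[0],on("scene",[cen(b[0])],z)[0] if b else None
    print(nm,cen(a),cv2.contourArea(a),cv2.minEnclosingCircle(a),pa,pb)
g=(445,235,523,297)
print("blue",rect("top",blobs(t,(100,120,40),(130,255,255),60,(255,180,350,240))[0],.026))
print("yellow",rect("top",blobs(t,(22,120,80),(35,255,255),60,(80,235,175,300))[0],.026))
for h in blobs(t,(0,0,0),(180,255,60),300,(92,246,163,288)): print("hole",on("top",[cen(h)],.022)[0], cv2.contourArea(h))
for nm,lo,hi,roi,z in [("block",(0,0,130),(180,60,255),(335,262,392,328),.044),("timer",(0,0,160),(180,60,255),(365,175,415,225),.018)]:
    for c in blobs(t,lo,hi,200,roi): print(nm,rect("top",c,z))
big=[cv2.resize(t[y:y+75,x:x+100],None,fx=4,fy=4,interpolation=2) for x,y in((440,228),(325,258),(380,280),(180,160))]
cv2.imwrite("pics/crop1.png",np.vstack([np.hstack(big[:2]),np.hstack(big[2:])])[:,:,::-1])
E
```

```text
red [246.64830119375574, 304.8775635139271] 544.5 ((246.617919921875, 304.83489990234375), 13.848806381225586) [0.43835551 0.11610897 0.052     ] [0.43491314 0.11993649 0.052     ]
green [309.7401822180333, 281.6691800188501] 530.5 ((309.7099914550781, 281.9761047363281), 13.666975021362305) [ 0.48132871 -0.00695773  0.052     ] [ 0.47898439 -0.00582075  0.052     ]
whiteb [428.832939322301, 316.4641449960599] 211.5 ((428.6428527832031, 316.4142761230469), 8.74812126159668) [ 0.40982698 -0.23232268  0.066     ] [ 0.4041802  -0.22640003  0.066     ]
amber [192.16907437132156, 323.8721241305511] 311.5 ((193.625, 324.0), 12.294026374816895) [0.40354406 0.21728695 0.066     ] [0.40333374 0.21671445 0.066     ]
blue (633, 7, 83, 165, 'long axis deg', 81.1)
yellow (521, 368, 89, 157, 'long axis deg', 94.4)
hole [0.52436701 0.33186608 0.022     ] 644.5
hole [0.5185121  0.40610607 0.022     ] 635.0
block (462, -112, 112, 116, 'long axis deg', 179.0)
timer (654, -183, 66, 70, 'long axis deg', 60.1)
```

View pics/crop1.png

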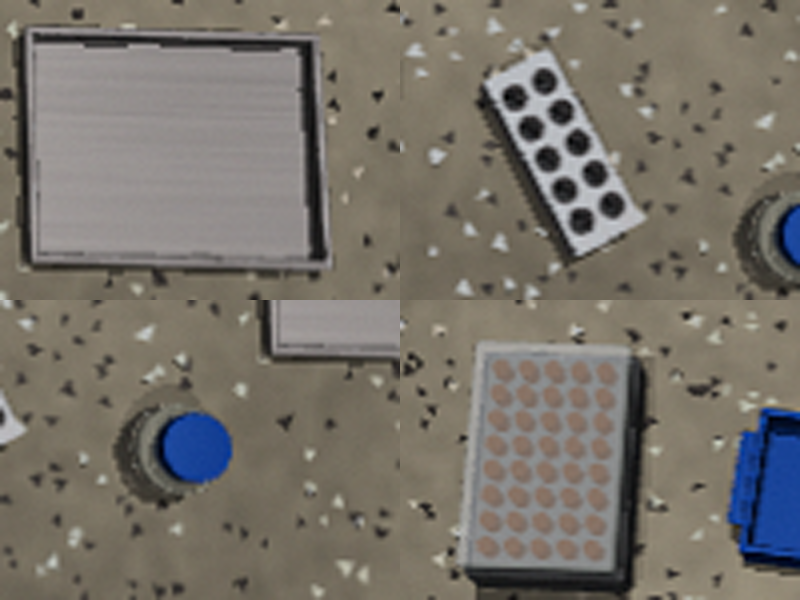

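The crop gives the tray corners as (446,235), (519.5,237), (522.5,295.5), (445.5,294). The block corners are (346,280), (362,270), (386.5,312.5), (369,323).

```bash
cat >> h.py <<'E'
def to(x,y,g,psi=None):
    """to grasp point (x,y,g), tool down, closing line at psi deg (mod 180)"""
    o=env.get_obs(); T=R.from_rotvec(o["ee_rot"]); yd=T.apply([0,1,0]); cur=np.degrees(np.arctan2(yd[1],yd[0]))
    q1=np.degrees(np.arctan2(y,x))
    if psi is None: psi=cur
    else: psi=q1+((psi-q1+90)%180)-90
    p=np.radians(psi); Y=np.array([np.cos(p),np.sin(p),0]); Z=np.array([0,0,-1.]); X=np.cross(Y,Z)
    r=(T.inv()*R.from_matrix(np.c_[X,Y,Z])).as_rotvec()/(np.pi/2)
    s=T.inv().apply(np.array([x,y,g+.054])-o["tool_pos"])/.15
    print("slide",s.round(3),"rot",r.round(3),"psi",round(psi,1),"tcp",o["tool_pos"].round(3),"w",round(o["gripper_width"],3),"t",round(o["t"],1))
E
python3 - <<'E'
from h import *
print("cams",ray("top",[[0,0]])[0],ray("scene",[[0,0]])[0])
tr=np.array([(25,28),(318,37),(330,270),(22,265)])/4+[440,228]
p=on("top",tr,.0175);print("tray",p.round(3)[:,:2],p.mean(0))
bl=np.array([(85,88),(148,48),(246,218),(175,260)])/4+[325,258]
p=on("top",bl,.044)[:,:2];print("block",p.round(3),p.mean(0)); v=p[2]+p[3]-p[0]-p[1];print("long",np.degrees(np.arctan2(v[1],v[0])),np.linalg.norm(v)/2)
tb=np.array([(78,43),(238,48),(220,272),(65,265)])/4+[180,160]
p=on("top",tb,.052)[:,:2];print("tip",p.round(3))
for n,pt,ps in [("white",[428.8,316.5],None)]: print(on("top",[pt],.076))
t=optics.grab_frame("top");s=optics.grab_frame("scene")
a=[cv2.resize(s[y:y+60,x:x+60],(400,400),interpolation=2) for x,y in((185,250),(290,145))]
cv2.imwrite("pics/crop2.png",np.hstack(a)[:,:,::-1])
to(.404,.217,.16,np.degrees(np.arctan2(.217,.404))+90)
E
```

```text
cams [ 0.39919729 -0.01724817  0.92987181] [ 0.92831084 -0.61359477  0.95497809]
tray [[ 0.576 -0.291]
 [ 0.569 -0.444]
 [ 0.448 -0.438]
 [ 0.454 -0.281]] [ 0.51190134 -0.36372617  0.0175    ]
block [[ 0.484 -0.079]
 [ 0.503 -0.111]
 [ 0.419 -0.156]
 [ 0.4   -0.12 ]] [ 0.4516563  -0.11639738]
long -152.96847534767758 0.09452409259978047
tip [[0.713 0.217]
 [0.709 0.134]
 [0.591 0.141]
 [0.596 0.219]]
[[ 0.40963878 -0.22976683  0.076     ]]
slide [-2.069 -1.414  0.598] rot [-0.     0.     1.473] psi -61.8 tcp [0.181 0.519 0.304] w 0.086 t 0.3
```

View pics/crop2.png

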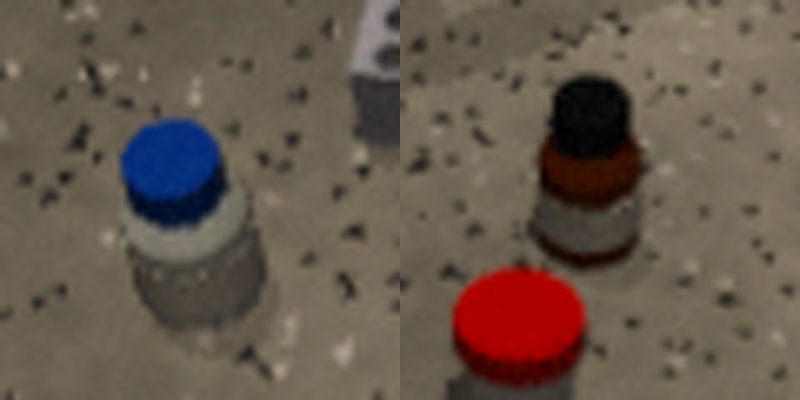

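```bash
python3 -c "
from h import *
to(.404,.217,.14,-9)"
```

```text
slide [-2.069 -1.414  0.731] rot [-0.     0.     0.887] psi -9.0 tcp [0.181 0.519 0.304] w 0.086 t 0.3
```

arm_command(plan=[{"slide":[-0.3,-0.2,0],"rotation":[0,0,0.09]},{"slide":[-0.6,-0.4,0],"rotation":[0,0,0.18]},{"slide":[-0.8,-0.6,0],"rotation":[0,0,0.27]},{"slide":[-1,-0.7,0],"rotation":[0,0,0.36]},{"slide":[-1,-0.7,0],"rotation":[0,0,0.45]},{"slide":[-1,-0.7,0],"rotation":[0,0,0.54]},{"slide":[-1,-0.7,0],"rotation":[0,0,0.63]},{"slide":[-1,-0.7,0],"rotation":[0,0,0.72]},{"slide":[-1,-0.7,0],"rotation":[0,0,0.81]},{"slide":[-1,-0.7,0],"rotation":[0,0,0.887]},{"slide":[-1,-0.7,0],"rotation":[0,0,0.887]}], jaw=1)

```text
t: 1.4
tool_pos: [0.2878, 0.371, 0.3039]
ee_rot: [2.39, 2.039, -0.0]
force: [0.6, 0.6, 0.3]
gripper_width: 0.0856
gripper_force: 0.0
```

```bash
python3 -c "
from h import *
to(.404,.217,.14,-9)
o=env.get_obs();print(o['ee_rot'])"
```

```text
slide [-0.892  0.927  0.733] rot [-0.     0.    -0.001] psi -9.0 tcp [0.288 0.371 0.304] w 0.086 t 1.4
[ 2.39015916e+00  2.03879237e+00 -3.19088457e-05]
```

arm_command(plan=[{"slide":[-0.3,0.3,0.1]},{"slide":[-0.6,0.6,0.3]},{"slide":[-0.8,0.85,0.6]},{"slide":[-0.89,0.93,0.73]},{"slide":[-0.89,0.93,0.73]},{"slide":[-0.89,0.93,0.73]}])

```text
invalid input
```

Run:
```python
from h import *
to(.404,.217,.044,-9)
cv2.imwrite("pics/a1.png",cv2.resize(optics.grab_frame("top")[250:400,120:320],None,fx=4,fy=4)[:,:,::-1])
```

```text
slide [-0.892  0.927  1.373] rot [-0.     0.    -0.001] psi -9.0 tcp [0.288 0.371 0.304] w 0.086 t 1.4
```

View pics/a1.png

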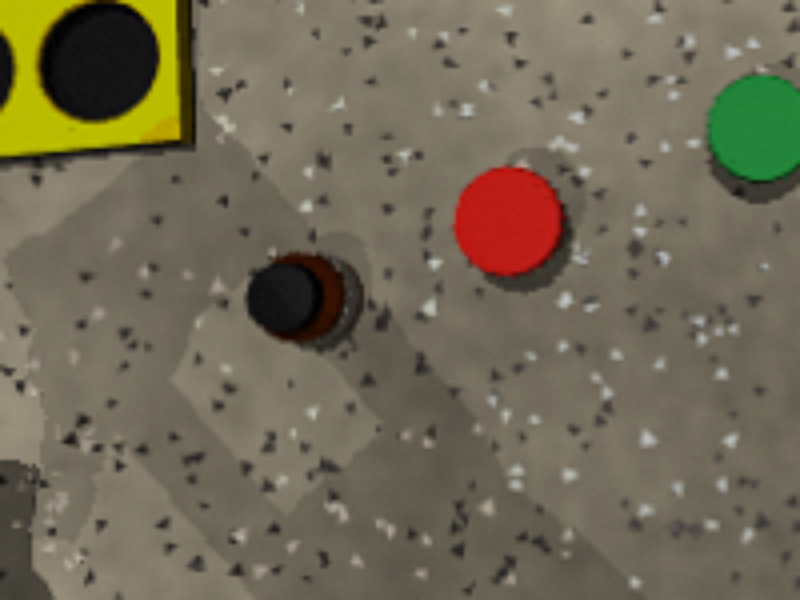

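The amber cap centre is at (191,324), unchanged. The move was refused because its rows had no rotation, so I'm resending it with one.

arm_command(plan=[{"slide":[-0.3,0.3,0.1],"rotation":[0,0,0]},{"slide":[-0.6,0.6,0.3],"rotation":[0,0,0]},{"slide":[-0.8,0.85,0.6],"rotation":[0,0,0]},{"slide":[-0.89,0.93,0.8],"rotation":[0,0,0]},{"slide":[-0.89,0.93,0.9],"rotation":[0,0,0]},{"slide":[-0.89,0.93,0.95],"rotation":[0,0,0]},{"slide":[-0.89,0.93,0.95],"rotation":[0,0,0]}])

```text
t: 2.15
tool_pos: [0.4039, 0.2169, 0.1603]
ee_rot: [-2.387, -2.039, 0.005]
force: [-0.3, 0.4, -0.0]
gripper_width: 0.0855
gripper_force: 0.0
```

Run:
```python
from h import *
print(on("top",[[191.2,324.2]],.076),on("scene",[[318.5,162.7]],.066))
to(.404,.217,.044,-9)
```

```text
[[0.40291304 0.21638083 0.076     ]] [[0.40426543 0.21818822 0.066     ]]
slide [0.001 0.002 0.415] rot [-0.002  0.001 -0.   ] psi -9.0 tcp [0.404 0.217 0.16 ] w 0.086 t 2.1
```

arm_command(plan=[{"slide":[0,0,0.15],"rotation":[0,0,0]},{"slide":[0,0,0.3],"rotation":[0,0,0]},{"slide":[0,0,0.38],"rotation":[0,0,0]},{"slide":[0,0,0.415],"rotation":[0,0,0]},{"slide":[0,0,0.415],"rotation":[0,0,0]}])

```text
t: 2.65
tool_pos: [0.4048, 0.2183, 0.1]
ee_rot: [2.387, 2.042, 0.002]
force: [-0.5, 1.6, -0.2]
gripper_width: 0.0853
gripper_force: 0.0
```

arm_command(plan=[{"slide":[0,0,0],"rotation":[0,0,0]},{"slide":[0,0,0],"rotation":[0,0,0]},{"slide":[0,0,0],"rotation":[0,0,0]},{"slide":[0,0,0],"rotation":[0,0,0]},{"slide":[0,0,0],"rotation":[0,0,0]},{"slide":[0,0,0],"rotation":[0,0,0]},{"slide":[0,0,0],"rotation":[0,0,0]},{"slide":[0,0,0],"rotation":[0,0,0]},{"slide":[0,0,-0.1],"rotation":[0,0,0]},{"slide":[0,0,-0.25],"rotation":[0,0,0]},{"slide":[0,0,-0.45],"rotation":[0,0,0]},{"slide":[0,0,-0.6],"rotation":[0,0,0]},{"slide":[0,0,-0.7],"rotation":[0,0,0]},{"slide":[0,0,-0.7],"rotation":[0,0,0]}], jaw=0, newtons=40)

```text
t: 4.05
tool_pos: [0.406, 0.2176, 0.2064]
ee_rot: [2.387, 2.038, 0.007]
force: [0.2, 0.8, -0.4]
gripper_width: 0.0421
gripper_force: 41.3
```

```bash
python3 -c "
from h import *
to(.640,.043,.145,-9)
o=env.get_obs();print(o['gripper_force'],o['force'])"
```

```text
slide [-0.905  1.723  0.056] rot [ 0.003 -0.001 -0.   ] psi -9.0 tcp [0.406 0.218 0.206] w 0.042 t 4.0
41.27829727018252 [ 0.20974746  0.79121009 -0.43666656]
```

arm_command(plan=[{"slide":[-0.1,0.2,0],"rotation":[0,0,0]},{"slide":[-0.25,0.45,0],"rotation":[0,0,0]},{"slide":[-0.4,0.7,0],"rotation":[0,0,0]},{"slide":[-0.5,0.9,0],"rotation":[0,0,0]},{"slide":[-0.5,1,0],"rotation":[0,0,0]},{"slide":[-0.5,1,0],"rotation":[0,0,0]}])

```text
t: 4.65
tool_pos: [0.5426, 0.1184, 0.2028]
ee_rot: [-2.391, -2.037, 0.001]
force: [0.1, -0.3, -0.2]
gripper_width: 0.0423
gripper_force: 41.2
```

arm_command(plan=[{"slide":[-0.1,0.2,0],"rotation":[0,0,0]},{"slide":[-0.25,0.4,0],"rotation":[0,0,0]},{"slide":[-0.35,0.6,0],"rotation":[0,0,0]},{"slide":[-0.4,0.7,0],"rotation":[0,0,0]},{"slide":[-0.4,0.72,0.1],"rotation":[0,0,0]},{"slide":[-0.4,0.72,0.2],"rotation":[0,0,0]},{"slide":[-0.4,0.72,0.2],"rotation":[0,0,0]}])

```text
t: 5.35
tool_pos: [0.6351, 0.0449, 0.17]
ee_rot: [-2.384, -2.037, 0.008]
force: [-0.0, -0.4, -0.8]
gripper_width: 0.0424
gripper_force: 41.3
```

Run:
```python
from h import *
to(.640,.043,.048,-9)
f=optics.grab_frame("top")[140:290,200:400]; s=optics.grab_frame("scene")[180:330,260:460]
cv2.imwrite("pics/a2.png",np.hstack([cv2.resize(f,None,fx=2,fy=4)[:,:0],cv2.resize(f,(400,300)),cv2.resize(s,(400,300))])[:,:,::-1]) if 0 else cv2.imwrite("pics/a2.png",np.hstack([cv2.resize(f,(400,300)),cv2.resize(s,(400,300))])[:,:,::-1])
```

```text
slide [-0.007  0.038  0.453] rot [-0.005  0.     0.   ] psi -9.0 tcp [0.635 0.045 0.17 ] w 0.042 t 5.3
```

View pics/a2.png

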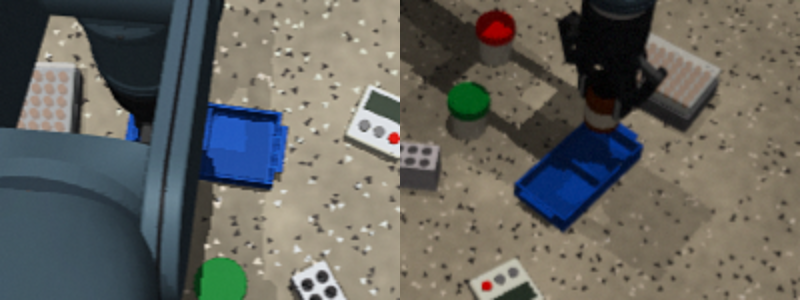

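The scene crop shows the amber bottle held upright above the +y bay of the blue rack. Lowering it now.

arm_command(plan=[{"slide":[0,0.03,0.12],"rotation":[0,0,0]},{"slide":[0,0.03,0.24],"rotation":[0,0,0]},{"slide":[0,0.03,0.34],"rotation":[0,0,0]},{"slide":[0,0.03,0.4],"rotation":[0,0,0]},{"slide":[0,0.03,0.43],"rotation":[0,0,0]},{"slide":[0,0.03,0.45],"rotation":[0,0,0]},{"slide":[0,0.03,0.45],"rotation":[0,0,0]}])

```text
t: 6.15
tool_pos: [0.643, 0.0429, 0.1068]
ee_rot: [2.389, 2.04, 0.0]
force: [-0.1, 0.8, -0.5]
gripper_width: 0.0423
gripper_force: 41.3
```

```bash
python3 -c "
from h import *
to(.640,.043,.048,-9)
print(env.get_obs()['force'])"
```

```text
slide [-0.002 -0.02   0.032] rot [ 0. -0. -0.] psi -9.0 tcp [0.643 0.043 0.107] w 0.042 t 6.2
[-0.08877966  0.80646075 -0.53957915]
```

arm_command(plan=[{"slide":[0,0,0.01],"rotation":[0,0,0]},{"slide":[0,0,0.02],"rotation":[0,0,0]},{"slide":[0,0,0.02],"rotation":[0,0,0]}])

```text
t: 6.45
tool_pos: [0.6433, 0.0428, 0.1043]
ee_rot: [2.388, 2.039, 0.001]
force: [0.1, 0.5, 2.0]
gripper_width: 0.0421
gripper_force: 41.4
```

arm_command(plan=[{"slide":[0,0,0.01],"rotation":[0,0,0]},{"slide":[0,0,0.01],"rotation":[0,0,0]}])

```text
t: 6.65
tool_pos: [0.6433, 0.0428, 0.1043]
ee_rot: [2.388, 2.039, 0.002]
force: [-4.6, -0.5, 11.2]
gripper_width: 0.0418
gripper_force: 42.4
```

arm_command(plan=[{"slide":[0,0,-0.005],"rotation":[0,0,0]},{"slide":[0,0,-0.005],"rotation":[0,0,0]},{"slide":[0,0,-0.005],"rotation":[0,0,0]},{"slide":[0,0,-0.005],"rotation":[0,0,0]},{"slide":[0,0,-0.005],"rotation":[0,0,0]},{"slide":[0,0,-0.005],"rotation":[0,0,0]},{"slide":[0,0,-0.1],"rotation":[0,0,0]},{"slide":[0,0,-0.3],"rotation":[0,0,0]},{"slide":[0,0,-0.6],"rotation":[0,0,0]},{"slide":[0,0,-0.8],"rotation":[0,0,0]},{"slide":[0,0,-0.8],"rotation":[0,0,0]}], jaw=1)

```text
t: 7.75
tool_pos: [0.6455, 0.0427, 0.2294]
ee_rot: [2.383, 2.035, 0.013]
force: [0.8, 0.5, 0.4]
gripper_width: 0.0853
gripper_force: 0.0
```

Run:
```python
from h import *
to(.437,.117,.15,4.5)
f=optics.grab_frame("top")[140:290,200:400]; s=optics.grab_frame("scene")[180:330,260:460]
cv2.imwrite("pics/a3.png",np.hstack([cv2.resize(f,(400,300)),cv2.resize(s,(400,300))])[:,:,::-1])
```

```text
slide [ 0.272 -1.452  0.153] rot [ 0.007  0.    -0.15 ] psi 4.5 tcp [0.646 0.043 0.229] w 0.085 t 7.8
```

View pics/a3.png

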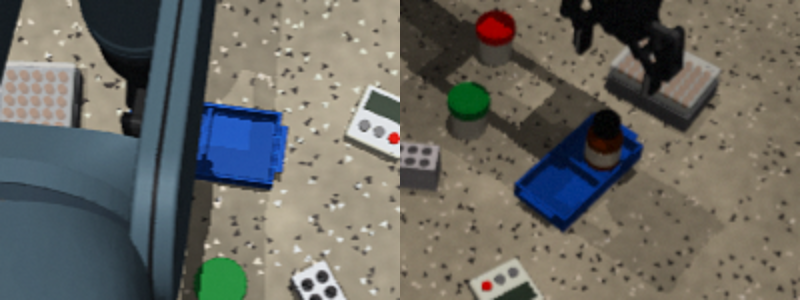

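The amber bottle stands upright in the +y bay. Next is the red pot.

arm_command(plan=[{"slide":[0.1,-0.3,0],"rotation":[0,0,-0.08]},{"slide":[0.2,-0.6,0],"rotation":[0,0,-0.15]},{"slide":[0.25,-0.9,0],"rotation":[0,0,-0.15]},{"slide":[0.25,-1,0],"rotation":[0,0,-0.15]},{"slide":[0.25,-1,0],"rotation":[0,0,-0.15]}])

```text
t: 8.35
tool_pos: [0.4974, 0.1042, 0.2211]
ee_rot: [-2.129, -2.306, 0.004]
force: [-0.1, -0.3, -0.0]
gripper_width: 0.085
gripper_force: 0.0
```

Run:
```python
from h import *
to(.437,.117,.048,4.5)
```

```text
slide [ 0.117 -0.391  0.796] rot [-0.003 -0.     0.001] psi 4.5 tcp [0.497 0.104 0.221] w 0.085 t 8.3
```

arm_command(plan=[{"slide":[0.06,-0.2,0],"rotation":[0,0,0]},{"slide":[0.12,-0.38,0.1],"rotation":[0,0,0]},{"slide":[0.12,-0.39,0.2],"rotation":[0,0,0]},{"slide":[0.12,-0.39,0.35],"rotation":[0,0,0]},{"slide":[0.12,-0.39,0.5],"rotation":[0,0,0]},{"slide":[0.12,-0.39,0.65],"rotation":[0,0,0]},{"slide":[0.12,-0.39,0.75],"rotation":[0,0,0]},{"slide":[0.12,-0.39,0.79],"rotation":[0,0,0]},{"slide":[0.12,-0.39,0.79],"rotation":[0,0,0]},{"slide":[0.12,-0.39,0.79],"rotation":[0,0,0]}])

```text
t: 9.35
tool_pos: [0.4416, 0.1166, 0.1039]
ee_rot: [2.133, 2.306, 0.0]
force: [-0.6, -0.5, 0.4]
gripper_width: 0.0852
gripper_force: 0.0
```

arm_command(plan=[{"slide":[0,0,0],"rotation":[0,0,0]},{"slide":[0,0,0],"rotation":[0,0,0]},{"slide":[0,0,0],"rotation":[0,0,0]},{"slide":[0,0,0],"rotation":[0,0,0]},{"slide":[0,0,0],"rotation":[0,0,0]},{"slide":[0,0,0],"rotation":[0,0,0]},{"slide":[0,0,0],"rotation":[0,0,0]},{"slide":[0,0,0],"rotation":[0,0,0]},{"slide":[0,0,-0.1],"rotation":[0,0,0]},{"slide":[0,0,-0.25],"rotation":[0,0,0]},{"slide":[0,0,-0.45],"rotation":[0,0,0]},{"slide":[0,0,-0.6],"rotation":[0,0,0]},{"slide":[0,0,-0.7],"rotation":[0,0,0]},{"slide":[0,0,-0.7],"rotation":[0,0,0]}], jaw=0, newtons=40)

```text
t: 10.75
tool_pos: [0.4421, 0.1169, 0.211]
ee_rot: [2.13, 2.304, 0.006]
force: [0.5, -0.8, -0.2]
gripper_width: 0.0509
gripper_force: 41.7
```

Run:
```python
from h import *
to(.5185,.406,.12,4.5)
```

```text
slide [1.882 0.658 0.25 ] rot [ 0.003  0.    -0.   ] psi 4.5 tcp [0.442 0.117 0.211] w 0.051 t 10.8
```

arm_command(plan=[{"slide":[0.2,0.07,0],"rotation":[0,0,0]},{"slide":[0.45,0.16,0],"rotation":[0,0,0]},{"slide":[0.7,0.25,0],"rotation":[0,0,0]},{"slide":[0.9,0.32,0],"rotation":[0,0,0]},{"slide":[1,0.35,0],"rotation":[0,0,0]},{"slide":[1,0.35,0],"rotation":[0,0,0]}])

```text
t: 11.35
tool_pos: [0.4811, 0.2718, 0.2075]
ee_rot: [-2.129, -2.309, 0.002]
force: [-0.6, -0.3, 0.0]
gripper_width: 0.0506
gripper_force: 41.8
```

arm_command(plan=[{"slide":[0.2,0.07,0],"rotation":[0,0,0]},{"slide":[0.45,0.16,0],"rotation":[0,0,0]},{"slide":[0.7,0.25,0.05],"rotation":[0,0,0]},{"slide":[0.86,0.3,0.1],"rotation":[0,0,0]},{"slide":[0.88,0.3,0.2],"rotation":[0,0,0]},{"slide":[0.88,0.3,0.3],"rotation":[0,0,0]},{"slide":[0.88,0.3,0.3],"rotation":[0,0,0]},{"slide":[0.88,0.3,0.3],"rotation":[0,0,0]},{"slide":[0.88,0.3,0.3],"rotation":[0,0,0]}])

```text
t: 12.25
tool_pos: [0.5164, 0.4046, 0.1644]
ee_rot: [2.134, 2.305, 0.001]
force: [-0.3, -0.2, 0.1]
gripper_width: 0.051
gripper_force: 41.8
```

Run:
```python
from h import *
to(.5185,.406,.053,4.5)
f=optics.grab_frame("top")[200:350,30:230]; s=optics.grab_frame("scene")[100:250,280:480]
to(.5185,.406,.053,4.5)
cv2.imwrite("pics/a4.png",np.hstack([cv2.resize(f,(400,300)),cv2.resize(s,(400,300))])[:,:,::-1])
```

```text
slide [0.008 0.014 0.383] rot [ 0.    -0.    -0.001] psi 4.5 tcp [0.516 0.405 0.164] w 0.051 t 12.2
slide [0.005 0.013 0.385] rot [ 0.001 -0.    -0.001] psi 4.5 tcp [0.517 0.405 0.165] w 0.051 t 12.3
```

View pics/a4.png

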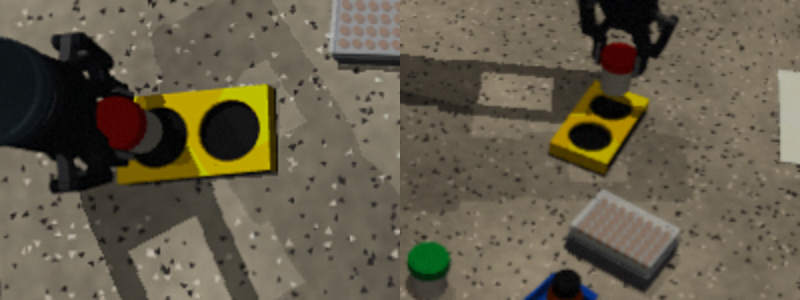

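The pot hangs above the far hole and looks aligned in both views. Lowering it.

arm_command(plan=[{"slide":[0.005,0.01,0.1],"rotation":[0,0,0]},{"slide":[0.005,0.01,0.2],"rotation":[0,0,0]},{"slide":[0.005,0.01,0.28],"rotation":[0,0,0]},{"slide":[0.005,0.01,0.34],"rotation":[0,0,0]},{"slide":[0.005,0.01,0.36],"rotation":[0,0,0]},{"slide":[0.005,0.01,0.37],"rotation":[0,0,0]},{"slide":[0.005,0.01,0.37],"rotation":[0,0,0]},{"slide":[0.005,0.01,0.37],"rotation":[0,0,0]}])

```text
t: 13.15
tool_pos: [0.5164, 0.4063, 0.1092]
ee_rot: [-2.132, -2.307, 0.003]
force: [-4.7, -2.3, 11.3]
gripper_width: 0.0509
gripper_force: 43.1
```

arm_command(plan=[{"slide":[0,0,0.01],"rotation":[0,0,0]},{"slide":[0,0,0.015],"rotation":[0,0,0]},{"slide":[0,0,0.015],"rotation":[0,0,0]}])

```text
t: 13.45
tool_pos: [0.5165, 0.4063, 0.1091]
ee_rot: [-2.132, -2.307, 0.001]
force: [-9.7, -5.5, 25.0]
gripper_width: 0.0509
gripper_force: 44.4
```

arm_command(plan=[{"slide":[0,0,-0.02],"rotation":[0,0,0]},{"slide":[0,0,-0.02],"rotation":[0,0,0]},{"slide":[0,0,-0.02],"rotation":[0,0,0]},{"slide":[0,0,-0.02],"rotation":[0,0,0]},{"slide":[0,0,-0.02],"rotation":[0,0,0]},{"slide":[0,0,-0.02],"rotation":[0,0,0]},{"slide":[0,0,-0.1],"rotation":[0,0,0]},{"slide":[0,0,-0.3],"rotation":[0,0,0]},{"slide":[0,0,-0.6],"rotation":[0,0,0]},{"slide":[0,0,-0.7],"rotation":[0,0,0]},{"slide":[0,0,-0.7],"rotation":[0,0,0]},{"slide":[0,0,-0.7],"rotation":[0,0,0]}], jaw=1)

```text
t: 14.65
tool_pos: [0.5173, 0.4063, 0.2112]
ee_rot: [2.133, 2.307, 0.001]
force: [0.3, -0.1, -0.2]
gripper_width: 0.0855
gripper_force: 0.0
```

Run:
```python
from h import *
to(.480,-.006,.048,4.5)
s=optics.grab_frame("scene")
b=blobs(s,(0,150,60),(6,255,255),20,(340,120,420,190)); print([(cen(c),on("scene",[cen(c)],.057)[0]) for c in b])
```

```text
slide [-2.721 -0.463  0.728] rot [ 0. -0. -0.] psi 4.5 tcp [0.517 0.406 0.211] w 0.086 t 14.7
[([387.5842105263158, 143.78947368421052], array([0.51880726, 0.40638835, 0.057     ]))]
```

arm_command(plan=[{"slide":[-0.3,-0.05,0],"rotation":[0,0,0]},{"slide":[-0.6,-0.1,0],"rotation":[0,0,0]},{"slide":[-0.9,-0.15,0],"rotation":[0,0,0]},{"slide":[-1,-0.16,0],"rotation":[0,0,0]}])

```text
t: 15.1
tool_pos: [0.5036, 0.2514, 0.2089]
ee_rot: [-2.134, -2.303, 0.008]
force: [-1.0, 0.2, -0.7]
gripper_width: 0.0853
gripper_force: 0.0
```

arm_command(plan=[{"slide":[-0.3,-0.05,0],"rotation":[0,0,0]},{"slide":[-0.6,-0.1,0],"rotation":[0,0,0]},{"slide":[-0.9,-0.15,0],"rotation":[0,0,0]},{"slide":[-1,-0.16,0],"rotation":[0,0,0]}])

```text
t: 15.5
tool_pos: [0.492, 0.1006, 0.2097]
ee_rot: [-2.135, -2.303, 0.004]
force: [-0.5, 0.6, -0.9]
gripper_width: 0.0854
gripper_force: 0.0
```

arm_command(plan=[{"slide":[-0.3,-0.05,0],"rotation":[0,0,0]},{"slide":[-0.6,-0.12,0],"rotation":[0,0,0]},{"slide":[-0.72,-0.14,0],"rotation":[0,0,0]},{"slide":[-0.72,-0.14,0],"rotation":[0,0,0]},{"slide":[-0.72,-0.14,0],"rotation":[0,0,0]}])

```text
t: 16.0
tool_pos: [0.4803, -0.0055, 0.2101]
ee_rot: [-2.133, -2.304, 0.0]
force: [1.1, 0.3, 0.2]
gripper_width: 0.0855
gripper_force: 0.0
```

```bash
python3 -c "
from h import *
to(.480,-.006,.048,4.5)"
```

```text
slide [-0.004 -0.002  0.721] rot [-0.001 -0.001 -0.001] psi 4.5 tcp [ 0.48  -0.005  0.21 ] w 0.086 t 16.0
```

arm_command(plan=[{"slide":[0,0,0.15],"rotation":[0,0,0]},{"slide":[0,0,0.35],"rotation":[0,0,0]},{"slide":[0,0,0.5],"rotation":[0,0,0]},{"slide":[0,0,0.63],"rotation":[0,0,0]},{"slide":[0,0,0.7],"rotation":[0,0,0]},{"slide":[0,0,0.72],"rotation":[0,0,0]},{"slide":[0,0,0.72],"rotation":[0,0,0]}])

```text
t: 16.7
tool_pos: [0.4807, -0.0051, 0.1028]
ee_rot: [-2.131, -2.307, 0.0]
force: [-0.1, -0.2, 0.1]
gripper_width: 0.0853
gripper_force: 0.0
```

arm_command(plan=[{"slide":[0,0,0],"rotation":[0,0,0]},{"slide":[0,0,0],"rotation":[0,0,0]},{"slide":[0,0,0],"rotation":[0,0,0]},{"slide":[0,0,0],"rotation":[0,0,0]},{"slide":[0,0,0],"rotation":[0,0,0]},{"slide":[0,0,0],"rotation":[0,0,0]},{"slide":[0,0,0],"rotation":[0,0,0]},{"slide":[0,0,0],"rotation":[0,0,0]},{"slide":[0,0,-0.1],"rotation":[0,0,0]},{"slide":[0,0,-0.25],"rotation":[0,0,0]},{"slide":[0,0,-0.45],"rotation":[0,0,0]},{"slide":[0,0,-0.6],"rotation":[0,0,0]},{"slide":[0,0,-0.7],"rotation":[0,0,0]},{"slide":[0,0,-0.7],"rotation":[0,0,0]}], jaw=0)

```text
t: 18.1
tool_pos: [0.4818, -0.0061, 0.2102]
ee_rot: [2.13, 2.303, 0.004]
force: [0.7, -0.6, -0.9]
gripper_width: 0.0504
gripper_force: 41.9
```

```bash
python3 -c "
from h import *
to(.524,.332,.12,4.5)"
```

```text
slide [2.226 0.455 0.24 ] rot [ 0.003  0.001 -0.   ] psi 4.5 tcp [ 0.482 -0.006  0.21 ] w 0.05 t 18.1
```

arm_command(plan=[{"slide":[0.2,0.04,0],"rotation":[0,0,0]},{"slide":[0.5,0.1,0],"rotation":[0,0,0]},{"slide":[0.8,0.16,0],"rotation":[0,0,0]},{"slide":[1,0.2,0],"rotation":[0,0,0]}])

```text
t: 18.5
tool_pos: [0.4981, 0.1484, 0.2068]
ee_rot: [-2.131, -2.306, 0.001]
force: [0.2, -0.5, -1.2]
gripper_width: 0.0509
gripper_force: 41.9
```

arm_command(plan=[{"slide":[0.3,0.06,0],"rotation":[0,0,0]},{"slide":[0.6,0.12,0],"rotation":[0,0,0]},{"slide":[0.85,0.17,0],"rotation":[0,0,0]},{"slide":[1,0.2,0],"rotation":[0,0,0]}])

```text
t: 18.9
tool_pos: [0.5162, 0.3007, 0.2064]
ee_rot: [-2.13, -2.308, 0.001]
force: [-0.1, -0.3, -0.7]
gripper_width: 0.0509
gripper_force: 41.9
```

arm_command(plan=[{"slide":[0.15,0.03,0],"rotation":[0,0,0]},{"slide":[0.22,0.05,0.1],"rotation":[0,0,0]},{"slide":[0.22,0.05,0.2],"rotation":[0,0,0]},{"slide":[0.22,0.05,0.24],"rotation":[0,0,0]},{"slide":[0.22,0.05,0.24],"rotation":[0,0,0]},{"slide":[0.22,0.05,0.24],"rotation":[0,0,0]}])

```text
t: 19.5
tool_pos: [0.5219, 0.3308, 0.1715]
ee_rot: [-2.134, -2.306, 0.001]
force: [0.6, 0.4, -0.1]
gripper_width: 0.0511
gripper_force: 41.9
```

```bash
python3 -c "
from h import *
to(.524,.332,.053,4.5)"
```

```text
slide [0.007 0.015 0.43 ] rot [-0.     0.    -0.001] psi 4.5 tcp [0.522 0.331 0.172] w 0.051 t 19.5
```

arm_command(plan=[{"slide":[0.005,0.01,0.1],"rotation":[0,0,0]},{"slide":[0.005,0.01,0.22],"rotation":[0,0,0]},{"slide":[0.005,0.01,0.32],"rotation":[0,0,0]},{"slide":[0.005,0.01,0.39],"rotation":[0,0,0]},{"slide":[0.005,0.01,0.41],"rotation":[0,0,0]},{"slide":[0.005,0.01,0.42],"rotation":[0,0,0]},{"slide":[0.005,0.01,0.42],"rotation":[0,0,0]},{"slide":[0.005,0.01,0.42],"rotation":[0,0,0]}])

```text
t: 20.3
tool_pos: [0.5238, 0.3326, 0.1095]
ee_rot: [2.132, 2.306, 0.003]
force: [-0.0, 0.3, -1.1]
gripper_width: 0.0507
gripper_force: 42.0
```

arm_command(plan=[{"slide":[0,0,0.01],"rotation":[0,0,0]},{"slide":[0,0,0.02],"rotation":[0,0,0]},{"slide":[0,0,0.02],"rotation":[0,0,0]}])

```text
t: 20.6
tool_pos: [0.5238, 0.3329, 0.1089]
ee_rot: [2.132, 2.306, 0.004]
force: [-5.0, -1.9, 16.4]
gripper_width: 0.0506
gripper_force: 43.3
```

arm_command(plan=[{"slide":[0,0,-0.01],"rotation":[0,0,0]},{"slide":[0,0,-0.01],"rotation":[0,0,0]},{"slide":[0,0,-0.01],"rotation":[0,0,0]},{"slide":[0,0,-0.01],"rotation":[0,0,0]},{"slide":[0,0,-0.01],"rotation":[0,0,0]},{"slide":[0,0,-0.01],"rotation":[0,0,0]},{"slide":[0,0,-0.1],"rotation":[0,0,0]},{"slide":[0,0,-0.3],"rotation":[0,0,0]},{"slide":[0,0,-0.6],"rotation":[0,0,0]},{"slide":[0,0,-0.7],"rotation":[0,0,0]},{"slide":[0,0,-0.7],"rotation":[0,0,0]},{"slide":[0,0,-0.7],"rotation":[0,0,0]}], jaw=1)

```text
t: 21.8
tool_pos: [0.523, 0.3323, 0.2113]
ee_rot: [2.133, 2.307, 0.001]
force: [1.1, -0.2, 0.2]
gripper_width: 0.0851
gripper_force: 0.0
```

Run:
```python
from h import *
to(.452,-.116,.15,117)
s=optics.grab_frame("scene")[100:250,280:480]
cv2.imwrite("pics/a5.png",cv2.resize(s,(800,600))[:,:,::-1])
```

```text
slide [-2.942 -0.706  0.048] rot [ 0.   -0.    0.75] psi -63.0 tcp [0.523 0.332 0.211] w 0.085 t 21.8
```

View pics/a5.png

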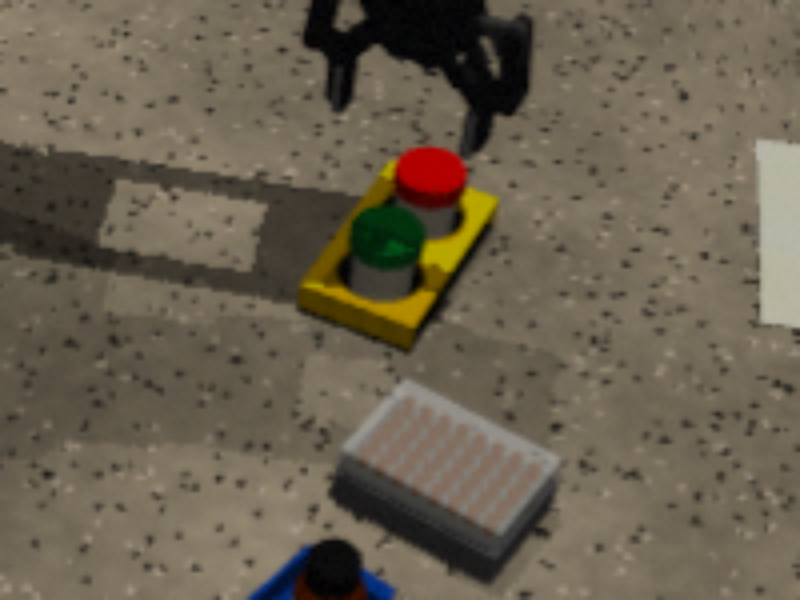

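Both pots stand in their holes. Next is the white bottle.

arm_command(plan=[{"slide":[-0.3,-0.05,0],"rotation":[0,0,0.08]},{"slide":[-0.6,-0.1,0],"rotation":[0,0,0.15]},{"slide":[-0.9,-0.16,0],"rotation":[0,0,0.15]},{"slide":[-1,-0.2,0],"rotation":[0,0,0.15]}])

```text
t: 22.25
tool_pos: [0.5037, 0.1771, 0.2091]
ee_rot: [-2.39, -2.036, 0.007]
force: [0.1, 1.0, -0.3]
gripper_width: 0.0855
gripper_force: 0.0
```

arm_command(plan=[{"slide":[-0.3,0,0],"rotation":[0,0,0]},{"slide":[-0.6,-0.1,0],"rotation":[0,0,0]},{"slide":[-0.9,-0.2,0],"rotation":[0,0,0]},{"slide":[-1,-0.3,0],"rotation":[0,0,0]}])

```text
t: 22.65
tool_pos: [0.4354, 0.0371, 0.2097]
ee_rot: [-2.39, -2.036, 0.004]
force: [0.6, -0.6, -0.1]
gripper_width: 0.085
gripper_force: 0.0
```

arm_command(plan=[{"slide":[-0.3,0,0],"rotation":[0,0,0]},{"slide":[-0.6,0,0],"rotation":[0,0,0]},{"slide":[-0.9,0,0],"rotation":[0,0,0]},{"slide":[-1,0,0],"rotation":[0,0,0]},{"slide":[-1,0,0],"rotation":[0,0,0]}])

```text
t: 23.15
tool_pos: [0.4131, -0.1104, 0.21]
ee_rot: [-2.392, -2.035, 0.001]
force: [0.5, -0.2, -0.9]
gripper_width: 0.0857
gripper_force: 0.0
```

Run:
```python
from h import *
print(on("scene",[[210.8,275.8]],.066))
to(.408,-.228,.15,-9)
```

```text
[[ 0.40970079 -0.22993981  0.066     ]]
slide [-0.779  0.092  0.04 ] rot [-0.001 -0.    -0.002] psi -9.0 tcp [ 0.413 -0.11   0.21 ] w 0.086 t 23.1
```

arm_command(plan=[{"slide":[-0.3,0.04,0],"rotation":[0,0,0]},{"slide":[-0.6,0.08,0],"rotation":[0,0,0]},{"slide":[-0.79,0.1,0],"rotation":[0,0,0]},{"slide":[-0.79,0.1,0],"rotation":[0,0,0]},{"slide":[-0.79,0.1,0.15],"rotation":[0,0,0]},{"slide":[-0.79,0.1,0.35],"rotation":[0,0,0]},{"slide":[-0.79,0.1,0.55],"rotation":[0,0,0]},{"slide":[-0.79,0.1,0.68],"rotation":[0,0,0]},{"slide":[-0.79,0.1,0.745],"rotation":[0,0,0]},{"slide":[-0.79,0.1,0.745],"rotation":[0,0,0]}])

```text
t: 24.15
tool_pos: [0.4094, -0.2261, 0.0978]
ee_rot: [-2.385, -2.039, 0.0]
force: [0.7, 0.3, 1.0]
gripper_width: 0.0851
gripper_force: 0.0
```

arm_command(plan=[{"slide":[0,0,0],"rotation":[0,0,0]},{"slide":[0,0,0],"rotation":[0,0,0]},{"slide":[0,0,0],"rotation":[0,0,0]},{"slide":[0,0,0],"rotation":[0,0,0]},{"slide":[0,0,0],"rotation":[0,0,0]},{"slide":[0,0,0],"rotation":[0,0,0]},{"slide":[0,0,0],"rotation":[0,0,0]},{"slide":[0,0,0],"rotation":[0,0,0]},{"slide":[0,0,-0.1],"rotation":[0,0,0]},{"slide":[0,0,-0.25],"rotation":[0,0,0]},{"slide":[0,0,-0.45],"rotation":[0,0,0]},{"slide":[0,0,-0.6],"rotation":[0,0,0]},{"slide":[0,0,-0.7],"rotation":[0,0,0]},{"slide":[0,0,-0.7],"rotation":[0,0,0]}], jaw=0)

```text
t: 25.55
tool_pos: [0.4108, -0.2291, 0.2068]
ee_rot: [2.385, 2.036, 0.001]
force: [0.2, -0.3, -1.2]
gripper_width: 0.0424
gripper_force: 41.1
```

```bash
python3 -c "
from h import *
to(.629,-.029,.14,-9)"
```

```text
slide [1.546 1.227 0.087] rot [ 0.003  0.002 -0.   ] psi -9.0 tcp [ 0.411 -0.229  0.207] w 0.042 t 25.6
```

arm_command(plan=[{"slide":[0.2,0.15,0],"rotation":[0,0,0]},{"slide":[0.4,0.32,0],"rotation":[0,0,0]},{"slide":[0.6,0.48,0],"rotation":[0,0,0]},{"slide":[0.8,0.64,0],"rotation":[0,0,0]},{"slide":[1,0.8,0],"rotation":[0,0,0]},{"slide":[1,0.8,0],"rotation":[0,0,0]}])

```text
t: 26.15
tool_pos: [0.5542, -0.0958, 0.2032]
ee_rot: [-2.385, -2.044, -0.003]
force: [-0.8, 0.2, -0.7]
gripper_width: 0.0424
gripper_force: 41.2
```

arm_command(plan=[{"slide":[0.2,0.15,0],"rotation":[0,0,0]},{"slide":[0.4,0.3,0],"rotation":[0,0,0]},{"slide":[0.54,0.42,0],"rotation":[0,0,0]},{"slide":[0.54,0.43,0.1],"rotation":[0,0,0]},{"slide":[0.54,0.43,0.2],"rotation":[0,0,0]},{"slide":[0.54,0.43,0.2],"rotation":[0,0,0]},{"slide":[0.54,0.43,0.2],"rotation":[0,0,0]}])

```text
t: 26.85
tool_pos: [0.6272, -0.0296, 0.1731]
ee_rot: [-2.389, -2.038, 0.003]
force: [0.2, 0.3, -1.1]
gripper_width: 0.0424
gripper_force: 41.2
```

Run:
```python
from h import *
to(.630,-.029,.048,-9)
```

```text
slide [0.007 0.019 0.474] rot [-0.002  0.    -0.001] psi -9.0 tcp [ 0.627 -0.03   0.173] w 0.042 t 26.9
```

arm_command(plan=[{"slide":[0,0.02,0.12],"rotation":[0,0,0]},{"slide":[0,0.02,0.24],"rotation":[0,0,0]},{"slide":[0,0.02,0.35],"rotation":[0,0,0]},{"slide":[0,0.02,0.43],"rotation":[0,0,0]},{"slide":[0,0.02,0.46],"rotation":[0,0,0]},{"slide":[0,0.02,0.47],"rotation":[0,0,0]},{"slide":[0,0.02,0.47],"rotation":[0,0,0]},{"slide":[0,0.02,0.47],"rotation":[0,0,0]}])

```text
t: 27.65
tool_pos: [0.6318, -0.0296, 0.1045]
ee_rot: [2.388, 2.039, 0.002]
force: [-0.1, -0.0, -0.5]
gripper_width: 0.0423
gripper_force: 41.3
```

arm_command(plan=[{"slide":[0,0,0.01],"rotation":[0,0,0]},{"slide":[0,0,0.02],"rotation":[0,0,0]},{"slide":[0,0,0.02],"rotation":[0,0,0]}])

```text
t: 27.95
tool_pos: [0.6318, -0.0296, 0.1044]
ee_rot: [2.387, 2.039, 0.002]
force: [-8.0, 0.1, 19.7]
gripper_width: 0.0422
gripper_force: 43.3
```

arm_command(plan=[{"slide":[0,0,-0.015],"rotation":[0,0,0]},{"slide":[0,0,-0.015],"rotation":[0,0,0]},{"slide":[0,0,-0.015],"rotation":[0,0,0]},{"slide":[0,0,-0.015],"rotation":[0,0,0]},{"slide":[0,0,-0.015],"rotation":[0,0,0]},{"slide":[0,0,-0.015],"rotation":[0,0,0]},{"slide":[0,0,-0.1],"rotation":[0,0,0]},{"slide":[0,0,-0.3],"rotation":[0,0,0]},{"slide":[0,0,-0.6],"rotation":[0,0,0]},{"slide":[0,0,-0.75],"rotation":[0,0,0]},{"slide":[0,0,-0.75],"rotation":[0,0,0]},{"slide":[0,0,-0.75],"rotation":[0,0,0]}], jaw=1)

```text
t: 29.15
tool_pos: [0.6313, -0.0294, 0.2142]
ee_rot: [2.388, 2.039, 0.002]
force: [-0.2, -0.1, -0.7]
gripper_width: 0.0853
gripper_force: 0.0
```

Run:
```python
from h import *
to(.452,-.116,.12,117)
cv2.imwrite("pics/a6.png",cv2.resize(optics.grab_frame("scene")[180:330,220:420],(800,600))[:,:,::-1])
```

```text
slide [-0.758 -1.091  0.266] rot [ 0.001 -0.     0.6  ] psi -63.0 tcp [ 0.631 -0.029  0.214] w 0.085 t 29.1
```

View pics/a6.png

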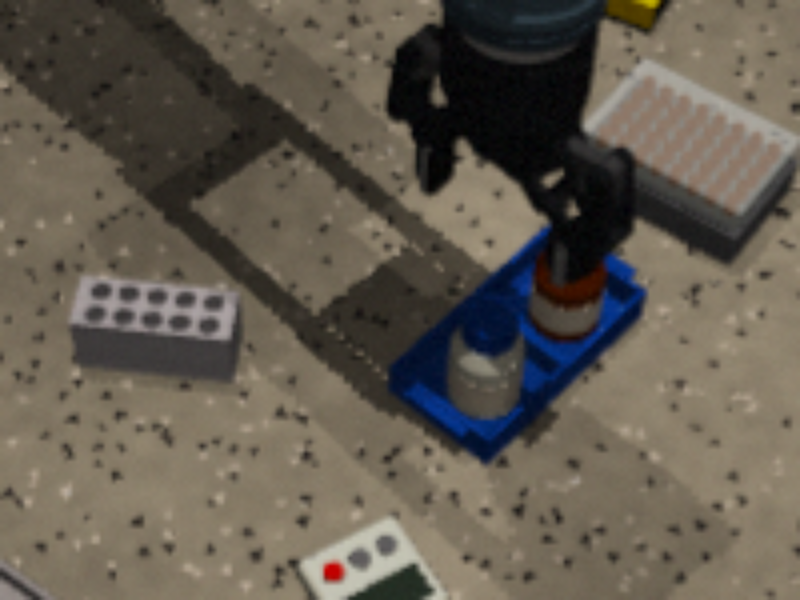

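Both bottles are upright in their bays. The block's top-face corners in the crop are (82,278), (242,290), (236,338), (70,330); I'll use them to cross-check its pose.

arm_command(plan=[{"slide":[-0.2,-0.3,0],"rotation":[0,0,0.09]},{"slide":[-0.4,-0.6,0],"rotation":[0,0,0.18]},{"slide":[-0.6,-0.85,0],"rotation":[0,0,0.27]},{"slide":[-0.75,-1,0],"rotation":[0,0,0.36]},{"slide":[-0.75,-1,0],"rotation":[0,0,0.45]},{"slide":[-0.75,-1,0],"rotation":[0,0,0.54]},{"slide":[-0.75,-1,0],"rotation":[0,0,0.6]},{"slide":[-0.75,-1,0],"rotation":[0,0,0.6]},{"slide":[-0.75,-1,0],"rotation":[0,0,0.6]}])

```text
t: 30.1
tool_pos: [0.4649, -0.1167, 0.2121]
ee_rot: [-3.052, -0.737, 0.003]
force: [-0.5, -0.4, -0.5]
gripper_width: 0.0855
gripper_force: 0.0
```

Run:
```python
from h import *
p=on("scene",np.array([(82,278),(242,290),(236,338),(70,330)])/4+[220,180],.044)[:,:2]
v=p[0]+p[3]-p[1]-p[2]; print(p.mean(0),np.degrees(np.arctan2(v[1],v[0])))
to(.452,-.116,.037,117)
```

```text
[ 0.45640604 -0.11557154] -150.16573764392234
slide [-0.073 -0.042  0.808] rot [-0.001  0.001  0.002] psi -63.0 tcp [ 0.465 -0.117  0.212] w 0.085 t 30.1
```

arm_command(plan=[{"slide":[-0.065,-0.035,0],"rotation":[0,0,0]},{"slide":[-0.065,-0.035,0.15],"rotation":[0,0,0]},{"slide":[-0.065,-0.035,0.35],"rotation":[0,0,0]},{"slide":[-0.065,-0.035,0.55],"rotation":[0,0,0]},{"slide":[-0.065,-0.035,0.7],"rotation":[0,0,0]},{"slide":[-0.065,-0.035,0.78],"rotation":[0,0,0]},{"slide":[-0.065,-0.035,0.8],"rotation":[0,0,0]},{"slide":[-0.065,-0.035,0.8],"rotation":[0,0,0]}])

```text
t: 30.9
tool_pos: [0.4538, -0.1165, 0.0929]
ee_rot: [-3.054, -0.734, 0.002]
force: [0.3, 0.4, -0.2]
gripper_width: 0.0853
gripper_force: 0.0
```

arm_command(plan=[{"slide":[0,0,0],"rotation":[0,0,0]},{"slide":[0,0,0],"rotation":[0,0,0]},{"slide":[0,0,0],"rotation":[0,0,0]},{"slide":[0,0,0],"rotation":[0,0,0]},{"slide":[0,0,0],"rotation":[0,0,0]},{"slide":[0,0,0],"rotation":[0,0,0]},{"slide":[0,0,0],"rotation":[0,0,0]},{"slide":[0,0,0],"rotation":[0,0,0]},{"slide":[0,0,0],"rotation":[0,0,0]},{"slide":[0,0,0],"rotation":[0,0,0]},{"slide":[0,0,-0.08],"rotation":[0,0,0]},{"slide":[0,0,-0.2],"rotation":[0,0,0]},{"slide":[0,0,-0.35],"rotation":[0,0,0]},{"slide":[0,0,-0.5],"rotation":[0,0,0]},{"slide":[0,0,-0.6],"rotation":[0,0,0]},{"slide":[0,0,-0.6],"rotation":[0,0,0]}], jaw=0, newtons=80)

```text
t: 32.5
tool_pos: [0.4553, -0.1172, 0.1849]
ee_rot: [3.052, 0.733, 0.005]
force: [0.6, -0.2, -4.0]
gripper_width: 0.0343
gripper_force: 80.6
```

Run:
```python
from h import *
to(.512,-.364,.12,-2.5)
s=optics.grab_frame("scene")
cv2.imwrite("pics/a7.png",cv2.resize(s[180:330,180:380],(800,600))[:,:,::-1])
```

```text
slide [-0.41   1.638  0.078] rot [ 0.003 -0.    -0.672] psi -2.5 tcp [ 0.455 -0.117  0.185] w 0.034 t 32.5
```

View pics/a7.png

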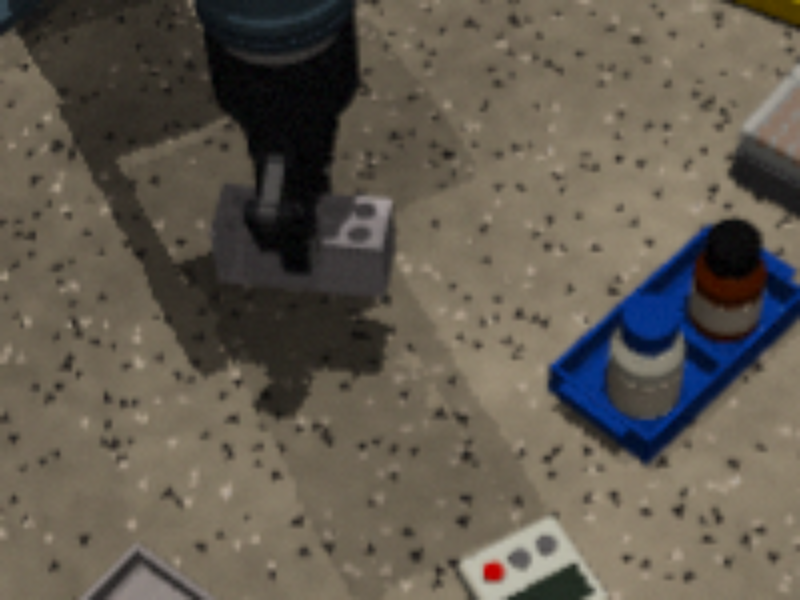

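The block is gripped and level. I'm carrying it to the tray and turning it about 60° on the way.

arm_command(plan=[{"slide":[-0.05,0.2,0],"rotation":[0,0,-0.08]},{"slide":[-0.1,0.4,0],"rotation":[0,0,-0.16]},{"slide":[-0.15,0.6,0],"rotation":[0,0,-0.24]},{"slide":[-0.2,0.8,0],"rotation":[0,0,-0.32]},{"slide":[-0.25,1,0],"rotation":[0,0,-0.4]},{"slide":[-0.25,1,0],"rotation":[0,0,-0.48]},{"slide":[-0.25,1,0],"rotation":[0,0,-0.56]},{"slide":[-0.25,1,0],"rotation":[0,0,-0.64]},{"slide":[-0.25,1,0],"rotation":[0,0,-0.672]},{"slide":[-0.25,1,0],"rotation":[0,0,-0.672]}])

```text
t: 33.55
tool_pos: [0.4883, -0.2669, 0.1813]
ee_rot: [-2.267, -2.17, 0.001]
force: [0.4, -0.1, -3.5]
gripper_width: 0.0346
gripper_force: 80.8
```

Run:
```python
from h import *
to(.512,-.364,.08,-2.5)
```

```text
slide [-0.64   0.187  0.313] rot [-0.002 -0.001 -0.   ] psi -2.5 tcp [ 0.488 -0.267  0.181] w 0.035 t 33.5
```

arm_command(plan=[{"slide":[-0.2,0.06,0],"rotation":[0,0,0]},{"slide":[-0.4,0.12,0],"rotation":[0,0,0]},{"slide":[-0.6,0.18,0],"rotation":[0,0,0]},{"slide":[-0.64,0.19,0.1],"rotation":[0,0,0]},{"slide":[-0.64,0.19,0.25],"rotation":[0,0,0]},{"slide":[-0.64,0.19,0.36],"rotation":[0,0,0]},{"slide":[-0.64,0.19,0.4],"rotation":[0,0,0]},{"slide":[-0.64,0.19,0.4],"rotation":[0,0,0]}])

```text
t: 34.35
tool_pos: [0.5124, -0.3634, 0.1211]
ee_rot: [-2.268, -2.168, 0.0]
force: [-0.3, 0.2, -3.1]
gripper_width: 0.0346
gripper_force: 80.9
```

Run:
```python
from h import *
to(.512,-.364,.041,-2.5)
s=optics.grab_frame("scene")
cv2.imwrite("pics/a8.png",cv2.resize(s[280:430,120:320],(800,600))[:,:,::-1])
```

```text
slide [-0.004 -0.002  0.174] rot [-0.002 -0.002 -0.001] psi -2.5 tcp [ 0.512 -0.363  0.121] w 0.035 t 34.4
```

View pics/a8.png

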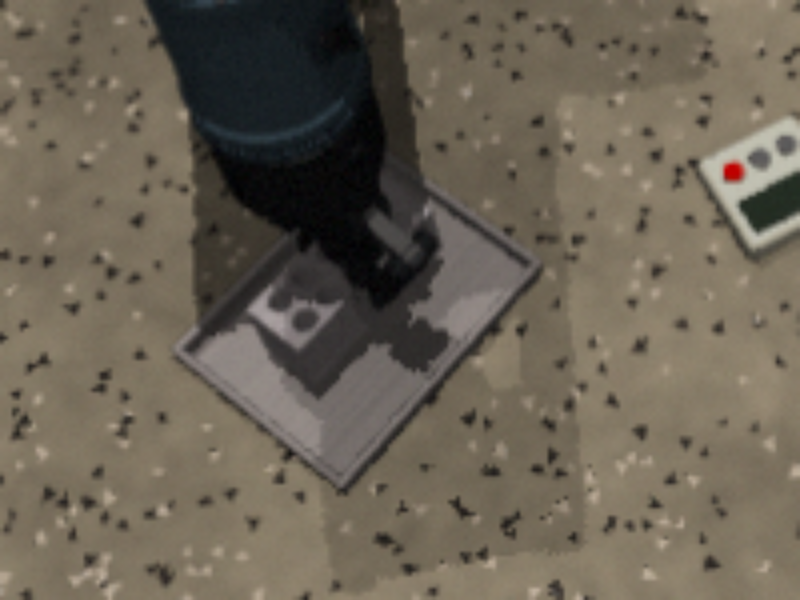

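The block hangs centred over the tray with its long side along the tray's. Lowering it.

arm_command(plan=[{"slide":[0,0,0.06],"rotation":[0,0,0]},{"slide":[0,0,0.11],"rotation":[0,0,0]},{"slide":[0,0,0.14],"rotation":[0,0,0]},{"slide":[0,0,0.155],"rotation":[0,0,0]},{"slide":[0,0,0.16],"rotation":[0,0,0]},{"slide":[0,0,0.16],"rotation":[0,0,0]},{"slide":[0,0,0.16],"rotation":[0,0,0]}])

```text
t: 35.1
tool_pos: [0.5134, -0.3647, 0.0994]
ee_rot: [2.27, 2.171, 0.0]
force: [-0.1, -0.3, -2.9]
gripper_width: 0.0343
gripper_force: 80.9
```

arm_command(plan=[{"slide":[0,0,0.01],"rotation":[0,0,0]},{"slide":[0,0,0.02],"rotation":[0,0,0]},{"slide":[0,0,0.02],"rotation":[0,0,0]}])

```text
t: 35.4
tool_pos: [0.5133, -0.3646, 0.0961]
ee_rot: [2.27, 2.172, -0.0]
force: [-0.1, -0.6, -2.8]
gripper_width: 0.0346
gripper_force: 81.0
```

arm_command(plan=[{"slide":[0,0,0.01],"rotation":[0,0,0]},{"slide":[0,0,0.01],"rotation":[0,0,0]}])

```text
t: 35.6
tool_pos: [0.5133, -0.3646, 0.0961]
ee_rot: [2.269, 2.172, -0.0]
force: [-2.2, 2.3, 6.0]
gripper_width: 0.0345
gripper_force: 82.2
```

arm_command(plan=[{"slide":[0,0,0],"rotation":[0,0,0]},{"slide":[0,0,0],"rotation":[0,0,0]},{"slide":[0,0,0],"rotation":[0,0,0]},{"slide":[0,0,0],"rotation":[0,0,0]},{"slide":[0,0,0],"rotation":[0,0,0]},{"slide":[0,0,0],"rotation":[0,0,0]},{"slide":[0,0,-0.1],"rotation":[0,0,0]},{"slide":[0,0,-0.3],"rotation":[0,0,0]},{"slide":[0,0,-0.6],"rotation":[0,0,0]},{"slide":[0,0,-0.9],"rotation":[0,0,0]},{"slide":[0,0,-1],"rotation":[0,0,0]},{"slide":[-1,0,-1],"rotation":[0,0,0]},{"slide":[-1,0,-1],"rotation":[0,0,0]},{"slide":[-1,0,-1],"rotation":[0,0,0]},{"slide":[-1,0,-1],"rotation":[0,0,0]}], jaw=0.75)

```text
t: 37.1
tool_pos: [0.5046, -0.5208, 0.2447]
ee_rot: [2.274, 2.164, -0.004]
force: [0.5, -1.1, -0.0]
gripper_width: 0.064
gripper_force: 0.0
```

Run:
```python
from h import *
cv2.imwrite("pics/a9.png",optics.grab_frame("scene")[:,:,::-1])
print(env.get_obs()["t"])
```

```text
37.15
```

View pics/a9.png

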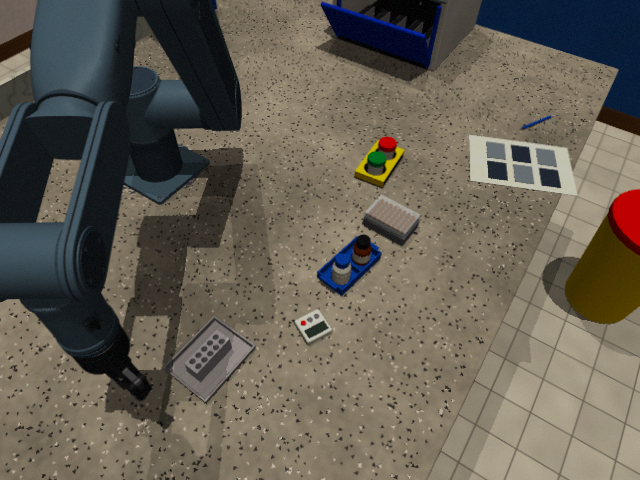

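All five things are placed: the pots at (387,146) and (376,162), the bottles at (362,250) and (342,268), and the block flat in the tray at (208,355). The timer and tip box haven't moved, and the arm is clear of everything. Handing in.

```bash
python3 -c "
from station import finish_job
print(finish_job())"
```

```text
the job is handed in; nothing more can be done
None
```

I handed the job in at about 37 s: the final picture shows both bottles upright in the blue rack, both pots in the yellow rack, the block wells up in the steel tray and the tip box and timer where they were; no verdict came back.

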